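# Put the finished spectacles away in the blue drawer

### The arm

A 6-joint arm with a two-finger parallel gripper is mounted at the origin on the work surface. World frame = base frame: x ahead of the robot, y to its left, z up, the work surface at z = 0. Lengths are in m, angles in degrees, forces in N, time in s.
With the tool pointing down it reaches from about 0.4 to 0.825 m from the base axis. Payload 7 kg.
Tool frame: the origin (TCP) lies midway between the tips of the shut fingers; the grasp point (between the pads) lies 19 mm behind it; z points along the fingers, y is the line along which they close (so a half turn about z gives the same grasp; the last joint's range is limited). The gripper opens to 88 mm and grips with 3 to 60 N. Pads are 19 mm wide; open, the fingers measure 130 mm over their backs; the gripper's body (78 mm by 193 mm) begins 47 mm behind the grasp point.
Start: joints at [88.012, 20.546, 0.682, 0, -70.136, -16.507], TCP at [0.214, 0.64, 0.191] pointing down, gripper open.
Joint ranges: [-176.03, 176.03], [-82.01, 121.73], [-58.28, 71.71], [-173.87, 95.51], [-174.79, -0.11], [-173.66, 173.66]. Speed limits (degrees/s): [136.94, 136.94, 172.46, 180, 180, 180].

### API

Orientations are given as a 3x3 rotation matrix whose columns are the frame's x, y, z axes.
In Python, from rig import robot gives the robot as it stands. Calls block until the motion is done:
- robot.goto(position, orientation): joint-space move of the TCP to a pose.
- robot.servo_line(position, ori=None, speed=0.15): straight line of the TCP; ori=None keeps the orientation; speed is the mean speed in m/s.
- robot.movej(angles): joint-space move.
- robot.move_gripper(opening): opening from 0.0 (shut) to 1.0 (fully open); the grip force is fixed at half the most; returns when the fingers have stopped.
- robot.dwell(seconds).
- robot.ik(position, orientation): joint angles nearest the present ones, or None.
- robot.grab_frame(name): name is "side" or "top"; returns (picture, depth): 420x560x3 uint8, red, green, blue; 420x560 float32, m along the optical axis (not along the pixel's ray), 0 where there is no reading.
- robot.camera_info(name): a dict with "vfov" (degrees; the focal length in pixels is half the picture's height over the tangent of half this angle, whatever the lens; pixels are square), "cx", "cy" (the principal point, pixels), "view" (4x4, takes a point from world to camera coordinates). Camera axes: x right, y down, z forward; pixel columns grow to the right and rows downward; lengths in m; the calibration is good to about 2 mm. A picture is of the moment at which its call begins. camera_info takes no time and is no camera call.
A pose or a line that the arm cannot do raises robot.Unreachable and nothing moves.
- robot.job_done(): hands the job in; it is judged then, once.
Readings, each from a call of its own:
- robot.read_t(): time.
- robot.read_qpos(): joint angles.
- robot.read_qvel(): joint speeds.
- robot.read_effort(): joint torques, N m.
- robot.read_position(): TCP position.
- robot.read_tcp_rot(): TCP orientation.
- robot.read_force(): force on the tool from outside, world axes, zero at the start.
- robot.read_ft_torque(): the same for the moment, N m.
- robot.read_grip_width(): opening from 0.0 (shut) to 1.0 (fully open).
- robot.read_finger_force(): force on a finger pad.
Only numpy, scipy, OpenCV 4.12 (cv2) and the standard library are available. Lean on these libraries where they do the work, as an engineer would, in place of code of your own. Each camera call takes 0.05 s, during which the arm holds its last target. There are 200 camera calls.

### The job

Put the finished yellow spectacles away: pull the blue-fronted drawer out fully to its stop, set the spectacles down in it upright as they stand now (placed, not dropped), and slide the drawer fully shut. An amber jar or a white lens box stands in front of the drawer: first lift it aside so that the blue unit and its drawer never bump the jar or the box, and leave both standing upright on the bench itself. Do not pull the red-fronted drawer open and do not shift or tip the tool pot.

Things in the scene. Friction and masses are not known exactly. Their poses are not given: they have to be found in the camera images.
- plinth: Fixed wooden board 220 x 420 x 10 mm lying on the bench, carrying the two drawer units side by side (centres 102.5 mm left and right of its own centre, either order). Origin: centre of its underside. Its x axis points from the drawer fronts to the backs of the units; drawers slide out along its -x.
- blue_unit: Fixed wooden unit 200 (deep, x) x 200 (wide, y) x 100 (high) mm with one drawer with a blue front, a brass bar handle and a thin blue pad on its top. Origin: centre of its underside, 10 mm above the bench. Axes as the plinth; its front face is at its x = -100 mm, its top 110 mm above the bench.
- blue_unit_drawer0 (a joint): How far the blue drawer is out, in m: 0 shut (front face flush with the unit's front), 0.1336 at its stop. It may start slightly ajar (up to 20 mm). It stays where it is left; friction about 1 N.
- blue_unit_drawer0_handle (a point): Middle of the blue drawer's brass bar handle, which moves with the drawer. The bar is about 100 mm long along y, 10 mm thick, its centre 35 mm in front of the drawer's front face, 72 mm above the bench and 38 mm below the unit's top. Between bar and front face 30 mm are clear for one finger from above: open the fingers only a little (about 25 mm) before going down.
- blue_floor (a point): Centre of the blue drawer's inner floor, moving with the drawer, 32 mm above the bench; axes as the plinth. The inner space is 155 mm (x) by 158 mm (y), walls 6 mm thick rise 56 mm above the floor, the front panel (15 mm thick) a little higher (64 mm). At the stop the part of the floor from x = -77 to about +45 mm lies clear of the unit.
- red_unit: The other unit, alike but with a red drawer front and a red pad on its top. Fixed. Origin: centre of its underside.
- red_unit_drawer0 (a joint): How far the red drawer is out, in m: may start up to 0.02 ajar; leave it below 0.04.
- spectacles: Folded yellow spectacles with clear lenses, standing on the bench on the lower rims and temple tips: 132 mm wide (y), 32 mm deep (x, from -16.5 to +14.5 mm), 45 mm high, 50 g. Origin: under the middle, at the bottom; z up. Lenses lie at x = -14 mm, folded temples behind, up to x = +14.5 mm. Grip across x at the bridge (y = 0), where bridge and temples lie 29 to 39 mm above the bottom.
- jar: Amber jar with a black lid and a paper label, about 50 mm across and 65 mm high, about 150 g. Origin: centre of its underside.
- lens_box: White plastic box with a green band, 60 (x) x 42 (y) x 50 (high) mm, about 120 g, standing on the bench. Origin: centre of its underside.
- tool_pot: Dark steel pot 76 mm across and 75 mm high with coloured tools standing in it up to about 115 mm, 500 g. Origin: centre of its underside.
Mind the look-alikes: they are no part of the job. Of the things that look like the jar, take the one that is farthest from the robot's base at the start.

How it is judged:
By the outcome, as a careful person would: the job done as asked, in the order asked, and still so for the second after the job is handed in, with the robot touching nothing.
It also fails if it takes over 72 s, if anything falls off the work surface, if the arm or the gripper's body presses on something with over 40 N, if the wrist force passes 120 N, or if a joint passes its speed limit or range.

## Working session

There is one attempt and no reset: what is moved stays moved. The work goes in short steps, each a Python script; the robot and the scene stay as the last script left them, time stands still between calls to the robot, and variables do not carry over. Pictures are saved under pics/ and viewed, at most 10 in all, crops included, and the job is handed in when it is done.

```bash
ls; mkdir -p pics; cat > h.py <<'E'
import numpy as np, cv2
from rig import robot
def cam(n):
    c=robot.camera_info(n); f=210/np.tan(np.radians(c["vfov"]/2)); return f,c["cx"],c["cy"],np.array(c["view"])
def world(n,d):
    f,cx,cy,V=cam(n); v,u=np.mgrid[0:420,0:560]; 
    P=np.stack([(u-cx)*d/f,(v-cy)*d/f,d,np.ones_like(d)],-1)
    return (P@np.linalg.inv(V).T)[...,:3]
def snap(n,tag):
    im,d=robot.grab_frame(n); cv2.imwrite(f"pics/{tag}.png",im[...,::-1]); np.save(f"pics/{tag}.npy",world(n,d)*(d>0)[...,None]); return im,d
E
python3 - <<'E'
from h import *
for n in("top","side"):
    im,d=snap(n,n+"0"); print(n,cam(n),robot.camera_info(n))
print(robot.read_tcp_rot(),robot.read_t())
a=cv2.imread("pics/top0.png")
E
```

```text
pics
top (np.float64(473.30718288688786), 280.9547280794138, 210.50753245445827, array([[ 0.00834653, -0.9998198 ,  0.01704982, -0.01750199],
       [-0.98461839, -0.01119297, -0.17435982,  0.58374743],
       [ 0.17451923, -0.01533226, -0.98453439,  1.01094738],
       [ 0.        ,  0.        ,  0.        ,  1.        ]])) {'vfov': 47.85242845756988, 'cx': 280.9547280794138, 'cy': 210.50753245445827, 'view': array([[ 0.00834653, -0.9998198 ,  0.01704982, -0.01750199],
       [-0.98461839, -0.01119297, -0.17435982,  0.58374743],
       [ 0.17451923, -0.01533226, -0.98453439,  1.01094738],
       [ 0.        ,  0.        ,  0.        ,  1.        ]])}
side (np.float64(509.4929973873736), 274.6351642893029, 212.72196325332675, array([[ 0.93486202, -0.35422731, -0.02358021, -0.53921934],
       [-0.22536191, -0.54082001, -0.81038616,  0.20754499],
       [ 0.27430826,  0.76291332, -0.58542143,  1.15646654],
       [ 0.        ,  0.        ,  0.        ,  1.        ]])) {'vfov': 44.800411474954984, 'cx': 274.6351642893029, 'cy': 212.72196325332675, 'view': array([[ 0.93486202, -0.35422731, -0.02358021, -0.53921934],
       [-0.22536191, -0.54082001, -0.81038616,  0.20754499],
       [ 0.27430826,  0.76291332, -0.58542143,  1.15646654],
       [ 0.        ,  0.        ,  0.        ,  1.        ]])}
[[ 9.48325561e-01 -3.17298794e-01 -3.24934238e-04]
 [-3.17298914e-01 -9.48324368e-01 -1.51427067e-03]
 [ 1.72333203e-04  1.53912286e-03 -9.99998801e-01]] 0.1
```

View pics/top0.png

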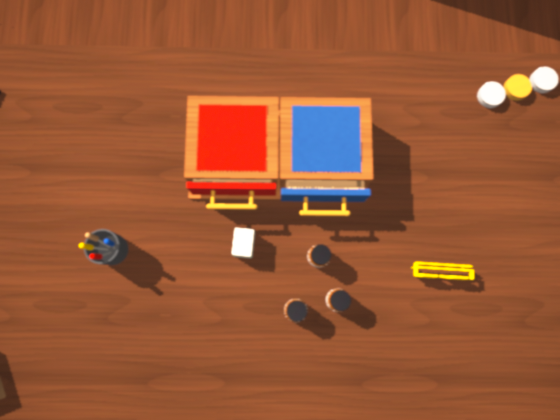

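View pics/side0.png

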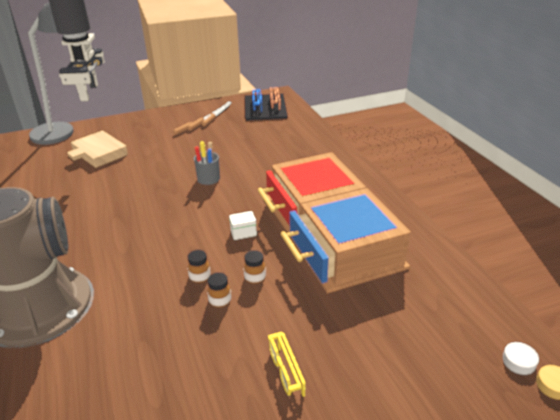

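The top view shows the red unit on the left (pad at 232,139), the blue unit on the right (pad at 326,139) and its handle at (325,212). The jars are at (319,256), (338,300) and (296,310), and the first, which is farthest from the base, blocks the blue drawer. The lens box is at (243,242), the pot at (103,246) and the spectacles at (443,271). The side view agrees: jar at (254,266), spectacles at (286,365), handle at (297,250).

```bash
cat > m.py <<'E'
from h import *
def rep(name,P):
    xy=P[:,:2].astype(np.float32); r=cv2.minAreaRect(xy)
    print(name,len(P),"med",np.round(np.median(P,0),4),"rect c",np.round(r[0],4),"sz",np.round(r[1],4),"ang",round(r[2],2),"z",np.round(np.percentile(P[:,2],[2,50,98]),4))
for n in("top","side"):
    im=cv2.imread(f"pics/{n}0.png"); W=np.load(f"pics/{n}0.npy"); h,s,v=cv2.split(cv2.cvtColor(im,cv2.COLOR_BGR2HSV)); 
    x,y,z=W[...,0],W[...,1],W[...,2]; ok=(x>.3)&(x<.9)&(abs(y)<.5)
    m=ok&(h>100)&(h<125)&(s>150)
    rep(n+" bluepad",W[m&(z>.105)&(z<.12)]); 
    rep(n+" bluefront",W[m&(z>.03)&(z<.1)])
    rep(n+" redpad",W[ok&((h<4)|(h>176))&(s>220)&(v>150)&(z>.105)&(z<.12)])
    ye=ok&(h>22)&(h<34)&(s>130)&(v>100)
    rep(n+" specs",W[ye&(y<-.2)&(z>.004)&(z<.06)]); rep(n+" specs top",W[ye&(y<-.2)&(z>.036)&(z<.06)])
    rep(n+" handle",W[ye&(y>-.2)&(y<-.01)&(z>.05)&(z<.09)])
    for k in ("jar",):
        dark=ok&(z>.058)&(z<.072)&(v<110)&(y<.08)&(y>-.2)&(x<.6)
        nn,l,st,c=cv2.connectedComponentsWithStats(dark.astype(np.uint8))
        for i in range(1,nn):
            if st[i,4]>60: rep(f"{n} lid px{np.round(c[i])}",W[l==i])
    rep(n+" box",W[ok&(s<90)&(v>120)&(z>.044)&(z<.056)&(y<.15)&(y>-.0)&(x<.6)])
    rep(n+" table",W[ok&(z<.008)&(y<-.15)])
    t=ok&(z>.2)
    pot=ok&(z>.03)&(z<.13)&(y>.3)&(y<.48)&(x<.65); rep(n+" pot",W[pot])
E
python3 m.py
python3 - <<'E'
import cv2,numpy as np
a=cv2.imread("pics/top0.png");b=cv2.imread("pics/side0.png")
c=cv2.resize(a[180:330,270:490],None,fx=3,fy=3,interpolation=cv2.INTER_CUBIC)
cv2.imwrite("pics/crop_top.png",c)
cv2.imwrite("pics/crop_side.png",cv2.resize(b[200:400,170:350],None,fx=3,fy=3,interpolation=cv2.INTER_CUBIC))
E
```

```text
top bluepad 4095 med [ 0.7328 -0.1073  0.111 ] rect c [0.672  0.0959] sz [0.1774 0.599 ] ang 17.23 z [0.1074 0.111  0.1148]
top bluefront 737 med [ 0.6128 -0.1039  0.0944] rect c [0.58   0.0774] sz [0.0479 0.5668] ang 11.52 z [0.049  0.0944 0.0994]
top redpad 3822 med [0.7341 0.0953 0.111 ] rect c [0.6656 0.2203] sz [0.19   0.4689] ang 29.04 z [0.1073 0.111  0.1147]
top specs 457 med [ 0.4575 -0.3731  0.0376] rect c [ 0.4567 -0.3763] sz [0.1328 0.0352] ang 86.97 z [0.0063 0.0376 0.0464]
top specs top 329 med [ 0.4574 -0.3731  0.0388] rect c [ 0.4546 -0.3757] sz [0.1317 0.031 ] ang 86.83 z [0.0362 0.0388 0.0466]
top handle 191 med [ 0.578  -0.1056  0.076 ] rect c [ 0.5864 -0.1058] sz [0.024  0.1057] ang 0.94 z [0.0717 0.076  0.0797]
top lid px[321. 254.] 296 med [ 0.4859 -0.0997  0.0643] rect c [ 0.4853 -0.0999] sz [0.0398 0.0419] ang 89.6 z [0.06   0.0643 0.068 ]
top lid px[340. 300.] 315 med [ 0.3876 -0.1404  0.0644] rect c [ 0.3867 -0.1415] sz [0.0402 0.0422] ang 0.5 z [0.0603 0.0644 0.0678]
top lid px[297. 311.] 312 med [ 0.3639 -0.0476  0.0644] rect c [ 0.3639 -0.0477] sz [0.0387
[... 531 characters left out ...]
xis=axis, dtype=dtype,
  ret = um.true_divide(
Traceback (most recent call last):
  File "m.py", line 11, in <module>
    rep(n+" redpad",W[ok&((h<4)|(h>176))&(s>220)&(v>150)&(z>.105)&(z<.12)])
    ~~~^^^^^^^^^^^^^^^^^^^^^^^^^^^^^^^^^^^^^^^^^^^^^^^^^^^^^^^^^^^^^^^^^^^^
  File "m.py", line 4, in rep
    print(name,len(P),"med",np.round(np.median(P,0),4),"rect c",np.round(r[0],4),"sz",np.round(r[1],4),"ang",round(r[2],2),"z",np.round(np.percentile(P[:,2],[2,50,98]),4))
                                                                                                                                        ~~~~~~~~~~~~~^^^^^^^^^^^^^^^^^^
IndexError: index -1 is out of bounds for axis 0 with size 0
```

View pics/crop_top.png

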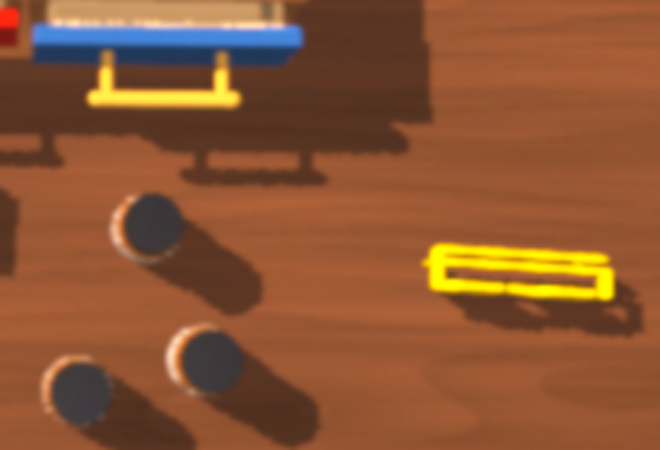

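View pics/crop_side.png

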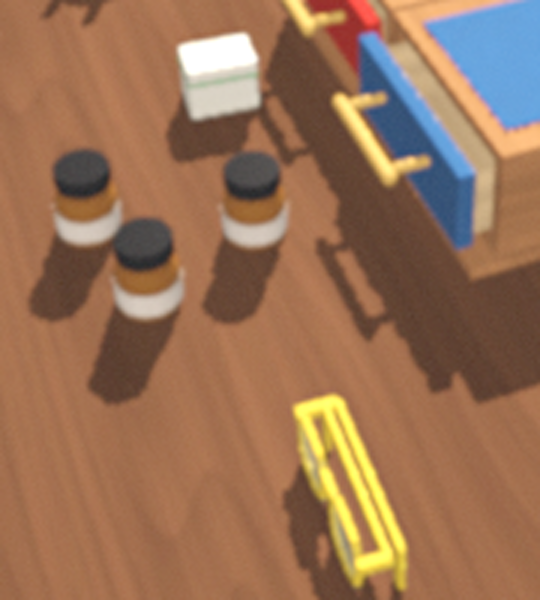

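The crops show the jar lid centre at top px (321,254.3) and side px (254,257.3). The handle ends are at top (301,212.7)/(348.7,213) and side (283.3,233.7)/(301,258.3). The spectacles' lens side faces the robot. Next I triangulate these points and check the side depth.

```bash
cat > t.py <<'E'
from h import *
def tri(a,b):
    Ps=[]
    for n in("top","side"):
        f,cx,cy,V=cam(n); Ps.append(np.array([[f,0,cx],[0,f,cy],[0,0,1]])@V[:3])
    X=cv2.triangulatePoints(Ps[0],Ps[1],np.float64(a).reshape(2,1),np.float64(b).reshape(2,1)); X=(X[:3]/X[3]).ravel()
    p=Ps[1]@np.r_[X,1]; return np.round(X,4), np.round(p[:2]/p[2]-b,1)
E
python3 - <<'E'
from t import *
for k,a,b in [("jarlid",(321,254.3),(254,257.3)),("h left",(301,212.7),(283.3,233.7)),("h right",(348.7,213),(301,258.3)),
 ("spec L",(415.7,275.7),(270,336)),("spec R",(472.7,278),(289,392)),("box",(243.5,242),(243,218))]: print(k,*tri(a,b))
W=np.load("pics/side0.npy")
for u,v in [(350,218),(254,257),(286,365),(350,350),(240,219)]: print((u,v),W[v-2:v+3,u-2:u+3].reshape(-1,3).mean(0).round(4))
im=cv2.imread("pics/top0.png");W=np.load("pics/top0.npy");h,s,v=cv2.split(cv2.cvtColor(im,cv2.COLOR_BGR2HSV))
y=W[...,1];x=W[...,0];z=W[...,2]
def rect(m,name):
    n,l,st,c=cv2.connectedComponentsWithStats(m.astype(np.uint8)); i=1+np.argmax(st[1:,4]); P=W[l==i]
    r=cv2.minAreaRect(P[:,:2].astype(np.float32)); print(name,len(P),np.round(r[0],4),np.round(r[1],4),round(r[2],2),P[:,2].mean().round(4))
bl=(h>100)&(h<125)&(s>150)
rect(bl&(z>.1),"pad+"); rect(bl&(x>.65),"bluepad"); rect(((h<4)|(h>176))&(s>220)&(x>.65),"redpad"); 
m=bl&(x<.65)&(y<0)&(z>.088);rect(m,"blue front top")
rect((h>5)&(h<34)&(z>.085)&(z<.13)&(x>.6)|((z>.1)&(z<.13)&(abs(y)<.3)),"units top")
P=W[(h>15)&(h<34)&(s>130)&(x<.59)&(x>.55)&(y<0)&(y>-.2)&(z>.068)&(z<.085)]
print("bar",P.mean(0),np.percentile(P[:,0],[5,95]),P[:,1].min(),P[:,1].max(),cv2.fitLine(P[:,:2].astype(np.float32),cv2.DIST_L2,0,.01,.01).ravel())
R=robot.read_tcp_rot()
E
```

```text
jarlid [ 0.4875 -0.1006  0.0601] [-0.6  0.1]
h left [ 0.578  -0.0561  0.0698] [-0.6  0.2]
h right [ 0.5787 -0.161   0.0751] [-1.1  0.3]
spec L [ 0.4455 -0.3146  0.038 ] [-1.5  0.3]
spec R [ 0.4377 -0.4439  0.0316] [ 0.3 -0.1]
box [0.5147 0.0704 0.0486] [-0.8  0.1]
(350, 218) [ 0.7289 -0.1101  0.1115]
(254, 257) [ 0.4879 -0.1049  0.0647]
(286, 365) [ 0.4623 -0.3655  0.0013]
(350, 350) [ 0.5968 -0.378  -0.0008]
(240, 219) [0.5077 0.0671 0.0502]
pad+ 4073 [ 0.7357 -0.1073] [0.148  0.1435] 1.38 0.111
bluepad 4073 [ 0.7357 -0.1073] [0.148  0.1435] 1.38 0.111
redpad 3778 [0.7344 0.0981] [0.146  0.1416] 0.81 0.111
blue front top 482 [ 0.6172 -0.1079] [0.0131 0.1899] 0.3 0.0959
units top 7791 [0.7337 0.0993] [0.1951 0.2004] 0.53 0.1096
bar [ 0.57635156 -0.1064215   0.07524013] [0.57112682 0.58581082] -0.16117827175766103 -0.0509313011572182 [ 0.00759316 -0.99997115  0.5763516  -0.10642151]
```

```bash
cat >> h.py <<'E'
def rz(a,s=1,along="y"):
    a=np.radians(a); c,q=np.cos(a),np.sin(a)
    y=np.array([-q,c,0]) if along=="y" else np.array([c,q,0])
    y=s*y; z=np.array([0,0,-1.]); return np.column_stack([np.cross(y,z),y,z])
def st(m=""): print(m,"t",round(robot.read_t(),2),"p",np.round(robot.read_position(),4),"F",np.round(robot.read_force(),1),"g",round(robot.read_grip_width()*88,1),"ff",np.round(robot.read_finger_force(),1),flush=True)
E
python3 - <<'E'
from h import *
R=rz(0,-1); J=[.487,-.1005]; T=[.47,.21]
for s in(1,-1):
    for p in([.577,-.1065,.16],[.45,-.11,.16],[.456,-.376,.16]): print(s,np.round(robot.ik(p,rz(0,s,"x")),1))
robot.goto(J+[.17],R); st("above")
robot.servo_line(J+[.018],speed=.12); st("down")
robot.move_gripper(.3); st("grip")
robot.servo_line(J+[.17],speed=.12); st("up")
robot.servo_line(T+[.17],speed=.15)
robot.servo_line(T+[.03],speed=.12); robot.servo_line(T+[.019],speed=.03); st("placed")
robot.move_gripper(.9); robot.servo_line(T+[.15],speed=.15); st("clear")
E
```

```text
1 [  8.6  13.6 -13.4   0.  -63.  171.4]
1 [ 10.7   1.6 -27.6   0.  -60.7 169.3]
1 [ -20.6   14.   -12.8    0.   -63.2 -159.4]
-1 [  8.6  13.6 -13.4   0.  -63.   -8.6]
-1 [ 10.7   1.6 -27.6   0.  -60.7 -10.7]
-1 [-20.6  14.  -12.8   0.  -63.2  20.6]
above t 2.88 p [ 0.4873 -0.1     0.17  ] F [ 1.   0.2 -0. ] g 87.9 ff 0.0
down t 4.3 p [ 0.4876 -0.1004  0.0186] F [-0.4  0.2 -0.6] g 87.7 ff 0.0
grip t 5.08 p [ 0.487  -0.1005  0.018 ] F [-0.1  0.7  1.4] g 44.5 ff 30.0
up t 6.49 p [ 0.4865 -0.1005  0.1692] F [-1.   0.1 -1.1] g 44.7 ff 30.0
placed t 10.55 p [0.4699 0.2099 0.0188] F [ 1.  1. -2.] g 44.3 ff 30.0
clear t 12.36 p [0.4694 0.2096 0.1491] F [0.6 0.3 0. ] g 79.2 ff 0.0
```

```bash
python3 - <<'E'
from h import *
R=rz(.4,-1,"x"); H=np.array([.577,-.1065]); ex=np.array([np.cos(np.radians(.4)),np.sin(np.radians(.4))])
snap("side","jar1")
robot.move_gripper(.26)
robot.goto([*H,.17],R); st("above")
robot.servo_line([*H,.10],speed=.12); robot.servo_line([*H,.06],speed=.05); st("down")
if abs(robot.read_force()[2])>8: raise SystemExit
robot.move_gripper(.05); st("grip")
p=np.array(robot.read_position())[:2]
robot.servo_line([*(H-ex*.105),.06],speed=.08); st("pulled")
for k in range(25):
    robot.servo_line([*(H-ex*(.106+.001*k)),.06],speed=.02); F=robot.read_force()
    if F[0]>6: break
st(f"stop {k}"); 
E
```

```text
above t 14.72 p [ 0.577  -0.1058  0.1699] F [-0.2 -0.1 -0.2] g 23.1 ff 0.0
down t 16.41 p [ 0.5773 -0.1065  0.0602] F [0.1 0.3 0.3] g 22.9 ff 0.0
grip t 16.99 p [ 0.577  -0.1065  0.06  ] F [-0.2  0.7 -0.5] g 4.7 ff 0.0
pulled t 18.45 p [ 0.4724 -0.1072  0.0599] F [-0.1  0.8  0. ] g 4.6 ff 0.0
stop 24 t 24.7 p [ 0.4469 -0.1074  0.06  ] F [ 0.5 -0.9 -0.2] g 4.4 ff 0.0
```

```bash
python3 - <<'E'
from h import *
a,_=snap("top","t2"); b,_=snap("side","s2")
cv2.imwrite("pics/c2.png",np.hstack([cv2.resize(x,None,fx=2,fy=2)for x in(a[150:360,200:400],b[160:370,200:400])])[...,::-1])
E
```

```text
(no output)
```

View pics/c2.png

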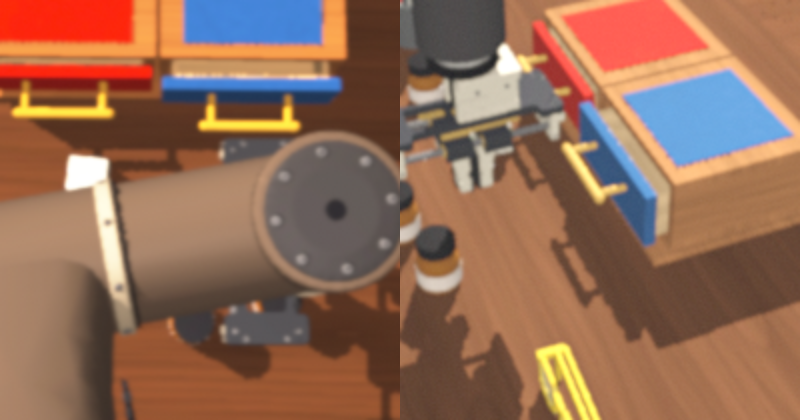

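The drawer hasn't moved and the fingers closed without the bar: they are at side px (237,250) and the bar is still at about (293,246). I'll check where the fingertips and bar really are.

```bash
python3 - <<'E'
from h import *
W=np.load("pics/s2.npy"); im=cv2.imread("pics/s2.png"); h,s,v=cv2.split(cv2.cvtColor(im,cv2.COLOR_BGR2HSV))
for u in (230,234,238,242,246):
    print(u,[tuple(W[r,u].round(3)) for r in range(236,258,3)])
for n,t in(("top","t2"),("side","s2")):
    W=np.load(f"pics/{t}.npy"); im=cv2.imread(f"pics/{t}.png"); h,s,v=cv2.split(cv2.cvtColor(im,cv2.COLOR_BGR2HSV))
    m=(h>15)&(h<34)&(s>110)&(W[...,2]>.05)&(W[...,2]<.09)&(W[...,0]>.54)&(W[...,0]<.62)&(W[...,1]<0)&(W[...,1]>-.2)
    P=W[m]; print(n,len(P),P.mean(0),np.percentile(P,[5,50,95],axis=0).round(4).tolist())
st()
E
```

```text
230 [(np.float64(0.427), np.float64(-0.146), np.float64(0.175)), (np.float64(0.426), np.float64(-0.144), np.float64(0.166)), (np.float64(0.431), np.float64(-0.122), np.float64(0.139)), (np.float64(0.432), np.float64(-0.116), np.float64(0.126)), (np.float64(0.431), np.float64(-0.118), np.float64(0.12)), (np.float64(0.43), np.float64(-0.119), np.float64(0.112)), (np.float64(0.429), np.float64(-0.119), np.float64(0.104)), (np.float64(0.453), np.float64(-0.011), np.float64(0.001))]
234 [(np.float64(0.436), np.float64(-0.144), np.float64(0.171)), (np.float64(0.441), np.float64(-0.119), np.float64(0.142)), (np.float64(0.441), np.float64(-0.118), np.float64(0.133)), (np.float64(0.439), np.float64(-0.121), np.float64(0.128)), (np.float64(0.441), np.float64(-0.114), np.float64(0.113)), (np.float64(0.439), np.float64(-0.12), np.float64(0.11)), (np.float64(0.439), np.float64(-0.116), np.float64(0.099)), (np.float64(0.463), np.float64(-0.014), np.float64(0.001))]
238 [(np.float64(0.453), np.float64(-0.111), np.float64(0.142)), (np.float64(0.451), np.float64(-0.116), np.float64(0.137)), (np.float
[... 936 characters left out ...]
 np.float64(0.131)), (np.float64(0.509), np.float64(0.029), np.float64(0.002)), (np.float64(0.505), np.float64(0.019), np.float64(0.0)), (np.float64(0.503), np.float64(0.013), np.float64(-0.004)), (np.float64(0.498), np.float64(-0.003), np.float64(0.0)), (np.float64(0.495), np.float64(-0.011), np.float64(-0.002)), (np.float64(0.491), np.float64(-0.025), np.float64(-0.001))]
top 337 [ 0.58043852 -0.10578706  0.07490979] [[0.5711, -0.1538, 0.0706], [0.577, -0.1058, 0.0751], [0.6029, -0.0597, 0.0786]]
side 183 [ 0.58395785 -0.11353661  0.07428249] [[0.5728, -0.1602, 0.0702], [0.5787, -0.1202, 0.0746], [0.6076, -0.0627, 0.0775]]
 t 24.8 p [ 0.447  -0.1074  0.06  ] F [-0.   0.4  0.6] g 4.4 ff 0.0
```

The camera puts the fingertips at about z=0.097 where the robot reads 0.060. So the fingers really end about 37 mm above the reported TCP, which is also why the jar was held by its lid and the bar was missed. I'll apply that offset and retry the handle.

```bash
cat >> h.py <<'E'
OFF=.0375   # real fingertip height = reported z + OFF
E
python3 - <<'E'
from h import *
R=rz(.4,-1,"x"); H=np.array([.5775,-.1065]); ex=np.array([np.cos(np.radians(.4)),np.sin(np.radians(.4))])
z=.061-OFF
p=robot.read_position(); robot.servo_line([p[0],p[1],.09],speed=.15)
robot.move_gripper(.26)
robot.servo_line([*H,.09],R,speed=.15)
robot.servo_line([*H,.05],speed=.1); robot.servo_line([*H,z],speed=.04); st("down")
if abs(robot.read_force()[2])>8: raise SystemExit
robot.move_gripper(.05); st("grip")
if robot.read_finger_force()<5: raise SystemExit
robot.servo_line([*(H-ex*.108),z],speed=.1); st("pulled")
for k in range(8):
    robot.servo_line([*(H-ex*(.110+.002*k)),z],speed=.04); F=robot.read_force()
    if F[0]>8: break
st(f"stop {k}")
E
```

```text
down t 28.11 p [ 0.5776 -0.1065  0.0235] F [ 0.7  0.5 -0.2] g 22.9 ff 0.0
grip t 28.49 p [ 0.5778 -0.1065  0.0238] F [1.  0.8 1.5] g 10.1 ff 30.0
pulled t 29.73 p [ 0.4694 -0.1069  0.0237] F [-1.   5.3  5.3] g 9.9 ff 30.0
stop 4 t 30.98 p [ 0.4631 -0.1068  0.0238] F [11.4  0.9 -8.4] g 10.1 ff 30.0
```

```bash
python3 - <<'E'
from h import *
p=robot.read_position(); robot.servo_line([p[0]+.001,p[1],p[2]],speed=.05)
st(); robot.move_gripper(.26); robot.servo_line([p[0],p[1],.11],speed=.15); st("off handle")
a,_=snap("top","t3"); b,_=snap("side","s3")
W=np.load("pics/s3.npy"); im=cv2.imread("pics/s3.png"); h,s,v=cv2.split(cv2.cvtColor(im,cv2.COLOR_BGR2HSV))
m=(h>15)&(h<34)&(s>110)&(W[...,2]>.065)&(W[...,2]<.09)&(W[...,0]>.4)&(W[...,0]<.62)&(W[...,1]<0)&(W[...,1]>-.2)
print("bar",np.median(W[m],0))
R=rz(-3.1,-1,"x"); S=[.4552,-.376]
robot.move_gripper(.68)
robot.goto([*S,.07],R); 
robot.servo_line([*S,.0],speed=.1); robot.servo_line([*S,.021-OFF],speed=.04); st("specs down")
if abs(robot.read_force()[2])>8: raise SystemExit
robot.move_gripper(.2); st("grip")
z=robot.read_position()[2]
robot.servo_line([*S,z+.03],speed=.08); st("lift")
a,_=snap("top","t4"); b,_=snap("side","s4")
cv2.imwrite("pics/c4.png",np.hstack([cv2.resize(x,None,fx=2,fy=2)for x in(a[170:380,300:500],b[200:410,200:400])])[...,::-1])
E
```

```text
t 31.23 p [ 0.4641 -0.1069  0.0238] F [0.6 2.8 1.8] g 9.8 ff 30.0
off handle t 32.46 p [ 0.4624 -0.1068  0.1093] F [-0.2 -0.2 -0.4] g 22.9 ff 0.0
bar [ 0.46696403 -0.12259809  0.07483232]
specs down t 35.84 p [ 0.4551 -0.376  -0.0167] F [ 0.4 -0.4 -0.2] g 59.3 ff 0.0
grip t 36.42 p [ 0.4553 -0.3761 -0.0164] F [-0.3 -0.6  0.9] g 31.0 ff 30.0
lift t 36.95 p [ 0.4553 -0.376   0.0139] F [ 0.  -0.3 -0.9] g 30.9 ff 30.0
```

View pics/c4.png

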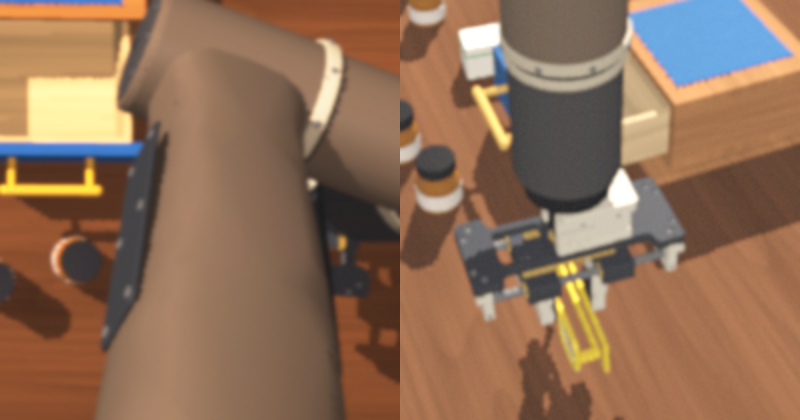

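The spectacles are held upright (side crop 585,330) and the drawer is open. The gripper has end lugs at crop (485,305) and (672,255), so I'll measure how low they hang before going over the unit.

```bash
python3 - <<'E'
from h import *
W=np.load("pics/s4.npy")
for u,r0 in((242,345),(244,345),(334,318),(337,318),(273,350),(299,340)):
    print(u,[tuple(float(c) for c in W[r,u].round(3)) for r in range(r0,r0+22,3)])
y=(W[...,0]>.4)&(W[...,0]<.5)&(W[...,1]<-.3)&(W[...,1]>-.46)
im=cv2.imread("pics/s4.png"); h,s,v=cv2.split(cv2.cvtColor(im,cv2.COLOR_BGR2HSV)); P=W[y&(h>24)&(h<33)&(s>170)&(W[...,2]>.02)]
print("specs",np.percentile(P,[1,50,99],axis=0).round(3).tolist())
W=np.load("pics/t4.npy"); im=cv2.imread("pics/t4.png"); 
print("floor", [tuple(float(c) for c in W[r,u].round(3)) for r,u in((215,330),(225,340),(232,330),(238,320),(243,320),(200,330),(180,330))])
print("wall/front col 330",[tuple(float(c) for c in W[r,330].round(3)) for r in range(236,270,3)])
E
```

```text
242 [(0.367, -0.41, 0.154), (0.366, -0.41, 0.147), (0.366, -0.409, 0.138), (0.366, -0.409, 0.13), (0.365, -0.408, 0.121), (0.386, -0.32, -0.001), (0.383, -0.328, 0.0), (0.381, -0.333, -0.002)]
244 [(0.37, -0.41, 0.153), (0.37, -0.41, 0.145), (0.369, -0.41, 0.138), (0.369, -0.409, 0.129), (0.369, -0.408, 0.12), (0.389, -0.322, -0.001), (0.388, -0.326, -0.004), (0.384, -0.339, 0.004)]
334 [(0.535, -0.416, 0.157), (0.534, -0.417, 0.15), (0.533, -0.419, 0.146), (0.534, -0.419, 0.138), (0.535, -0.418, 0.128), (0.535, -0.42, 0.122), (0.583, -0.333, -0.002), (0.58, -0.34, -0.001)]
337 [(0.539, -0.419, 0.158), (0.54, -0.418, 0.15), (0.54, -0.418, 0.141), (0.54, -0.419, 0.135), (0.541, -0.418, 0.125), (0.541, -0.419, 0.118), (0.589, -0.336, -0.001), (0.584, -0.345, 0.002)]
273 [(0.43, -0.385, 0.083), (0.43, -0.384, 0.074), (0.43, -0.385, 0.066), (0.429, -0.385, 0.058), (0.441, -0.349, 0.001), (0.439, -0.355, -0.0), (0.437, -0.361, -0.001), (0.434, -0.368, 0.0)]
299 [(0.48, -0.388, 0.093), (0.481, -0.387, 0.083), (0.48, -0.387, 0.075), (0.481, -0.387, 0.065), (0.48, -0.39, 0.06), (0.496, -0.352, 0.0), (0.494, -0.357, -0.002), (0.49, -0.365, -0.001)]
specs [[0.437, -0.444, 0.062], [0.448, -0.442, 0.067], [0.459, -0.35, 0.075]]
floor [(0.578, -0.124, 0.031), (0.555, -0.147, 0.032), (0.539, -0.124, 0.031), (0.525, -0.101, 0.032), (0.507, -0.095, 0.096), (0.613, -0.125, 0.032), (0.661, -0.125, 0.03)]
wall/front col 330 [(0.53, -0.124, 0.035), (0.517, -0.117, 0.084), (0.509, -0.116, 0.097), (0.503, -0.116, 0.096), (0.498, -0.117, 0.083), (0.499, -0.127, 0.002), (0.492, -0.127, -0.001), (0.485, -0.127, 0.003), (0.478, -0.128, -0.004), (0.466, -0.118, 0.075), (0.46, -0.118, 0.073), (0.457, -0.127, -0.003)]
```

```bash
python3 - <<'E'
from h import *
R=rz(.4,-1,"x"); D=[.5685,-.1068]
p=robot.read_position(); robot.servo_line([p[0],p[1],.13],speed=.15)
robot.servo_line([*D,.13],R,speed=.2); st("over")
robot.servo_line([*D,.035],speed=.1); st("in")
robot.servo_line([*D,.0170],speed=.03); st("near")
for z in (.0163,.0156,.0150):
    robot.servo_line([*D,z],speed=.02); robot.dwell(.1); F=robot.read_force(); print(z,np.round(F,1))
    if F[2]>3: break
robot.move_gripper(.53); st("open")
robot.servo_line([*D,.04],speed=.06); robot.servo_line([*D,.13],speed=.15); st("out")
robot.move_gripper(.26)
robot.servo_line([.4635,-.1068,.11],speed=.15)
a,_=snap("top","t5"); b,_=snap("side","s5")
cv2.imwrite("pics/c5.png",np.hstack([cv2.resize(x,None,fx=2,fy=2)for x in(a[100:310,230:430],b[180:390,200:400])])[...,::-1])
E
```

```text
over t 39.58 p [ 0.5681 -0.1075  0.13  ] F [-0.2  0.2 -0.7] g 30.6 ff 30.0
in t 40.68 p [ 0.5691 -0.1068  0.0356] F [ 0.9 -0.4 -0.2] g 31.0 ff 30.0
near t 41.43 p [ 0.5686 -0.1068  0.017 ] F [-0.1 -0.8 -1.9] g 30.8 ff 30.0
0.0163 [-0.5 -0.8 -0.4]
0.0156 [ 0.7 -0.4  0.3]
0.015 [-0.4  1.   5.7]
open t 43.02 p [ 0.5684 -0.1068  0.0148] F [0.2 0.1 0.7] g 46.7 ff 0.0
out t 44.34 p [ 0.5677 -0.1067  0.129 ] F [ 0.6 -0.2 -0.6] g 46.8 ff 0.0
```

View pics/c5.png

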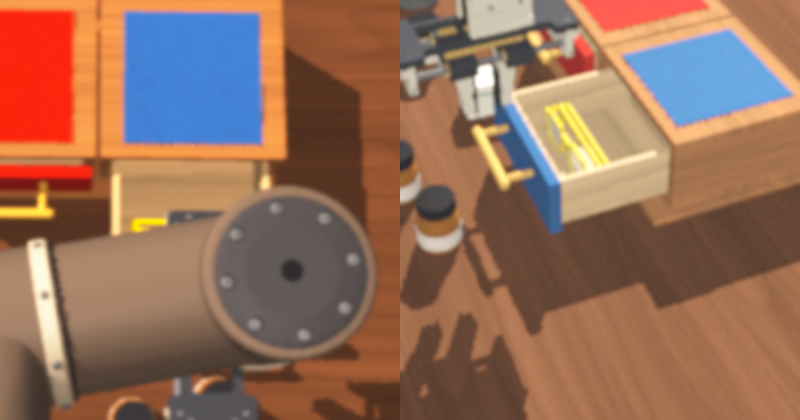

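The spectacles stand upright in the drawer (side crop 575,138), and the drawer is still out. Now I shut it.

```bash
python3 - <<'E'
from h import *
H=np.array([.4638,-.1067]); ex=np.array([np.cos(np.radians(.4)),np.sin(np.radians(.4))]); z=.061-OFF
robot.servo_line([*H,.05],speed=.1); robot.servo_line([*H,z],speed=.05); st("down")
if abs(robot.read_force()[2])>8: raise SystemExit
robot.move_gripper(.05); st("grip")
if robot.read_finger_force()<5: raise SystemExit
robot.servo_line([*(H+ex*.126),z],speed=.07); st("pushed")
for k in range(9):
    robot.servo_line([*(H+ex*(.128+.002*k)),z],speed=.04); F=robot.read_force()
    if F[0]<-10: break
st(f"stop {k}")
p=robot.read_position(); robot.move_gripper(.26); robot.servo_line([p[0],p[1],.13],speed=.12); st("up")
robot.goto([.45,-.3,.2],rz(.4,-1,"x")); st("away")
a,_=snap("top","t6"); b,_=snap("side","s6")
cv2.imwrite("pics/c6.png",np.hstack([cv2.resize(x,(480,360)) for x in(a,b)])[:, 80:880,::-1])
E
```

```text
down t 47.39 p [ 0.4638 -0.1067  0.0234] F [-0.3 -0.5  0. ] g 23.2 ff 0.0
grip t 47.77 p [ 0.4641 -0.1066  0.0238] F [ 0.  -0.6  1.5] g 9.7 ff 30.0
pushed t 49.73 p [ 0.5911 -0.1062  0.0238] F [ 1.9 -2.7  4.6] g 10.1 ff 30.0
stop 4 t 50.98 p [ 0.5963 -0.1063  0.0237] F [-11.9  -0.6  16.3] g 10.2 ff 30.0
up t 52.52 p [ 0.5957 -0.1062  0.1292] F [0.1 0.9 0.2] g 22.5 ff 0.0
away t 53.51 p [ 0.4504 -0.2995  0.1994] F [0.2 0.1 0.3] g 22.9 ff 0.0
```

View pics/c6.png

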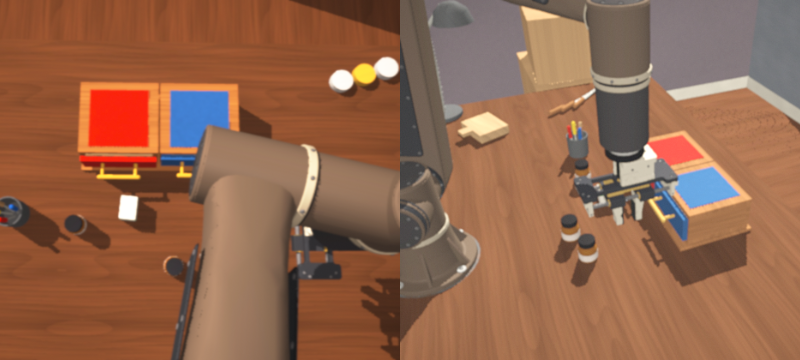

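The drawer is flush. It moved 133 mm between the two stops, against 133.6 mm nominal. The jar stands upright at (75,223), and the lens box, pot and red drawer are where they were.

```bash
python3 -c "
from h import *
print(robot.job_done())"
```

```text
the job is handed in; nothing more can be done
None
```

I moved the jar aside, pulled the blue drawer out to its stop, set the spectacles down upright in it, shut it fully, and handed the job in at about 54 s of the 72 s allowed; the first grab at the handle closed above the bar without touching it, because the fingers sit about 37 mm higher than the robot reports, and I corrected for that.

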